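# Hold a spring clip open around the recipe card

### The job

Squeeze the handles of the blue spring clip on the worktop so that its jaws spread wide, pick it up like that, and bring it to the red-striped side edge of the standing recipe card, gaping around that edge with one jaw well past the edge on each side of the card and neither touching it, so that I can slip a second card in. Finish while still holding it there, squeezed open and still; don't push against the card, and leave the other things where they are.

Things in the scene. Friction and masses are not known exactly. Their poses are not given: they have to be found in the camera images.
- clip_centre (a point): Blue plastic spring clip, about 60 g, lying on its side on the worktop: steel hinge pin upright, two mirror-image arms, all 30 mm high. This point is on the hinge pin, half-way up (15 mm above the clip's underside). Its x axis points to the jaw tips, y across the clip, z along the pin. The jaws reach 50 mm along +x; the two ribbed finger handles reach back 48 mm along -x.
- clip_grip (a point): Where to squeeze: midway between the two handles, 32 mm behind the pin, half-way up; the fingers close along the clip's y. Shut, the handles splay: 40 mm over their outer faces here, 50 mm at their ends. Fully squeezed the outer faces are parallel and 24 mm apart, flat from 10 to 48 mm behind the pin. Axes as clip_centre.
- clip: The whole clip; origin on the pin at the underside, axes as clip_centre. Squeezing at clip_grip takes 3 N to start and 8 N to spread it fully; then a firm stop holds the handles, so a firmer grip does no harm. Let go, it springs shut.
- clip_arm_a (a joint): Opening angle of the arm on the clip's +y side: 0 = jaws shut, 0.28 rad = fully spread (stop).
- clip_arm_b (a joint): The same for the arm on the -y side; the two always move together.
- tip_a (a point): Tip of the +y jaw on its inner face, half-way up the jaw, 50 mm from the hinge pin. Jaws are 5 mm thick. Fully spread, the two tips gape 28 mm.
- tip_b (a point): Tip of the -y jaw, likewise.
- card_edge (a point): Point on the free red-striped side edge of the upright white recipe card (stiff, 3 mm thick, 110 mm wide, with an orange and blue dish pictured on it), in the middle of its thickness, 85 mm above the worktop. Axes: z up along the edge, y horizontal from this edge into the card, x square to the card's faces. The edge is free from 24 mm (top of the wooden stand) up to 125 mm above the worktop.
- card_stand: The recipe card with its wooden stand (stand 55 x 124 x 24 mm), which stays put; origin at the centre of its underside, y along the card, the red-striped edge at y = -55 mm.
- honey_jar: Bystander: honey jar with black lid, 65 mm across, 86 mm high; origin at its underside.
- pea_tin: Bystander: food tin with a green picture, 75 mm across, 110 mm high; origin at its underside.
- blue_canister: Bystander: blue lidded canister, 70 mm across, 90 mm high; origin at its underside.

How it is judged:
By the outcome, as a careful person would: the job done as asked, in the order asked, and still so for the second after the job is handed in, while the arm keeps its last pose, push and grip.
It also fails if it takes over 35 s, if anything falls off the work surface, if the arm or the gripper's body presses on something with over 40 N, if the wrist force passes 120 N, or if a joint passes its speed limit or range.

### The arm

A 6-joint arm with a two-finger parallel gripper is mounted at the origin on a cart in front of the work surface, level with it; the furniture and walls round the work are solid. World frame = base frame: x ahead of the robot, y to its left, z up, the work surface at z = 0. Lengths are in m, angles in rad, forces in N, time in s.
With the tool pointing down it reaches from about 0.275 to 0.85 m from the base axis. Payload 5.2 kg.
Tool frame: the origin (TCP) lies midway between the tips of the shut fingers; the grasp point (between the pads) lies 19 mm behind it; z points along the fingers, y is the line along which they close (so a half turn about z gives the same grasp; the last joint's range is limited). The gripper opens to 85 mm and grips with 20 to 120 N. Pads are 22 mm wide; open, the fingers measure 114 mm over their backs; the gripper's body (76 mm by 85 mm) begins 54 mm behind the grasp point. The pads swing forward as they close: fully open they stand 13 mm farther back than shut.
Start: joints at [1.018, 0.259, 1.535, -0, 1.348, -0.203], TCP at [0.188, 0.517, 0.231] pointing down, gripper open.
Joint ranges: [-3.14, 3.14], [-0.91, 2.08], [0.19, 2.58], [-1.22, 4.36], [0.22, 2.71], [-3.12, 3.12]. Speed limits (rad/s): [2.57, 2.57, 3.14, 3.14, 3.14, 3.14].

### API

Orientations are given as a 3x3 rotation matrix whose columns are the frame's x, y, z axes.
In Python, from station import get_obs, camera, get_calibration, hand_in gives the robot as it stands.
- The arm moves only by the tool drive_tool, never from a script. Its argument "plan" is one flat list of numbers, 7 for each row, row after row: the opening, from 0 (shut) to 1 (fully open), then the shift along the tool's x, y, z scaled (see below), then the turn, a rotation vector about the tool's x, y, z scaled (see below). In form: [gripper, x, y, z, ax, ay, az, gripper, x, y, z, ax, ay, az, ...]. A call has 1 to 12 rows; each row shifts and turns the commanded pose from where the row before left it, along the tool's axes as they then stand; what a row does not reach is not made up. The controller multiplies each number of a shift by 0.02 m and each number of a turn by 180 degrees. A row lasts 1/8 s, in which the tool goes at most 62.5 mm and 10.7 degrees, less where a joint would pass 70% of its speed; a pose out of reach is approached as far as the arm can. A call with a number of a shift or a turn outside -1 to 1 is refused whole. A call with a gripper value outside its range is refused whole. The fingers move at their own pace and stop on an object; the grip force is fixed at half the most. Time passes only in rows, so rows that do not move let the fingers close. It gives the time, the measured TCP pose, the force, the opening and the grip force at its end, in the units of the state.
- get_obs(): the state, without advancing time (a new reading comes with each control period).
- camera(name): name is "side" or "top"; returns (picture, depth): 420x560x3 uint8, red, green, blue; 420x560 float32, m along the optical axis (not along the pixel's ray), 0 where there is no reading.
- get_calibration(name): a dict with "camera_matrix" (3x3 intrinsics, pixels), "R" (3x3) and "t" (3): a world point X has camera coordinates R X + t. Camera axes: x right, y down, z forward; pixel columns grow to the right and rows downward; lengths in m; the calibration is good to about 2 mm. A picture is of the moment at which its call begins. get_calibration takes no time and is no camera call.
- hand_in(): hands the job in; it is judged then, once.
The state is a dict: "clock": time; "joint_pos": joint angles; "joint_velocities": joint speeds; "effort": joint torques, N m; "eef_pos": TCP position; "orientation": TCP orientation; "contact_force": force on the tool from outside, world axes, zero at the start; "torque": the same for the moment, N m; "grip_width": opening from 0.0 (shut) to 1.0 (fully open); "gripper_force": force on a finger pad.
Only numpy, scipy, OpenCV 4.12 (cv2) and the standard library are available. Lean on these libraries where they do the work, as an engineer would, in place of code of your own. Each camera call takes 0.05 s, during which the arm holds its last target. There are 200 camera calls.

## Working session

There is one attempt and no reset: what is moved stays moved. The work goes in short steps, Python scripts to look and compute and a tool call to move; the robot and the scene stay as the last step left them, time stands still between calls to the robot, and variables do not carry over. Pictures are saved under pics/ and viewed, at most 10 in all, crops included, and the job is handed in when it is done.

Besides the shell and the picture viewer there is one more tool, called after "Call:" in YAML: its name, and indented under it one key for each argument. drive_tool: Moves the arm, as the interface text tells. Shifts and turns lie within -1 to 1; 1 stands for 0.02 m of shift or 180 degrees of turn. Its arguments: {"type":"object","properties":{"plan":{"type":"array","items":{"type":"number"}}},"required":["plan"]}

```bash
mkdir -p pics; cat > h.py <<'E'
import numpy as np, cv2
from station import get_obs, camera, get_calibration, hand_in
def snap(n,tag):
    p,d=camera(n); np.savez(f'{tag}.npz',p=p,d=d); cv2.imwrite(f'pics/{tag}.png',p[:,:,::-1]); return p,d
def pts(n,d):
    c=get_calibration(n); K=c['camera_matrix']; R=np.array(c['R']); t=np.array(c['t'])
    v,u=np.mgrid[:d.shape[0],:d.shape[1]]
    X=np.stack([(u-K[0][2])/K[0][0]*d,(v-K[1][2])/K[1][1]*d,d],-1)
    return (X-t)@R
def plane(n,uv,z):
    c=get_calibration(n); K=np.array(c['camera_matrix']); R=np.array(c['R']); t=np.array(c['t'])
    uv=np.atleast_2d(uv).astype(float); r=np.c_[uv,np.ones(len(uv))]@np.linalg.inv(K).T@R; o=-R.T@t
    return o+r*((z-o[2])/r[:,2])[:,None]
E
python3 - <<'E'
from h import *
for n in('top','side'):
    p,d=snap(n,n+'0'); c=get_calibration(n); print(n,np.round(-np.array(c['R']).T@c['t'],3),np.round(c['R'],2).tolist(),c['camera_matrix'][0][0])
o=get_obs(); print(o['eef_pos'],np.round(o['orientation'],3),o['clock'])
E
```

```text
top [ 0.517 -0.057  1.263] [[0.01, -1.0, 0.03], [-1.0, -0.02, -0.06], [0.06, -0.03, -1.0]] 400.7303018343128
side [-0.142 -0.359  1.219] [[0.37, -0.93, -0.01], [-0.77, -0.3, -0.57], [0.53, 0.22, -0.82]] 518.0776448772191
[0.18821648 0.51629257 0.23056711] [[-0.939  0.343 -0.001]
 [ 0.343  0.939 -0.001]
 [ 0.    -0.002 -1.   ]] 0.1
```

View pics/top0.png

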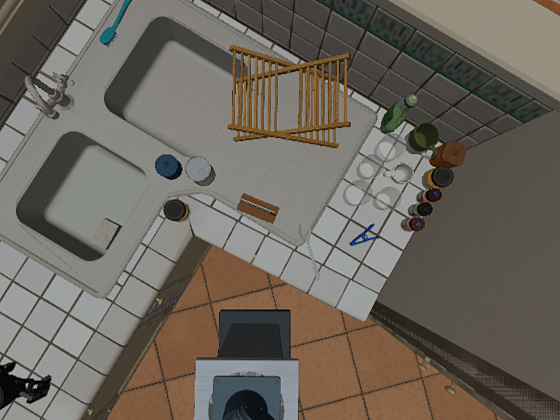

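View pics/side0.png

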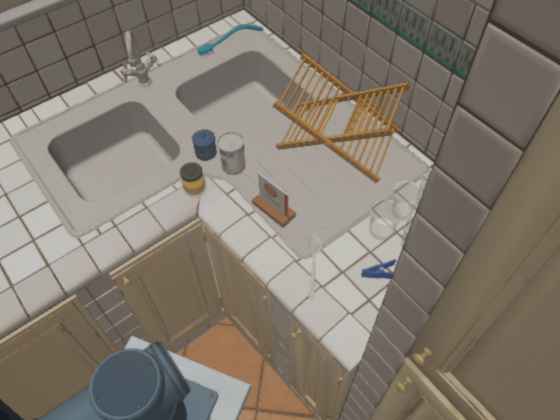

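The top view shows the clip near (365,236) and the card stand near (259,207). In the side view the red edge is the card's right end, near (287,205), and the clip is at (378,270), partly hidden by the wall.

```bash
python3 - <<'E'
from h import *
T=np.load('top0.npz');S=np.load('side0.npz')
a=cv2.resize(T['p'][190:260,225:395],None,fx=4.7,fy=4.7,interpolation=cv2.INTER_CUBIC)[:,:,::-1]
b=cv2.resize(S['p'][165:290,245:400],None,fx=2,fy=2,interpolation=cv2.INTER_CUBIC)[:,:,::-1]
im=np.zeros((600,800,3),np.uint8); im[:a.shape[0],:a.shape[1]]=a[:,:800]; im[340:340+b.shape[0],:b.shape[1]]=b[:260]; cv2.imwrite('pics/crop.png',im)
for n,A,box in(('top',T,(345,215,395,255)),('side',S,(350,250,400,290))):
    hsv=cv2.cvtColor(A['p'],cv2.COLOR_RGB2HSV); m=cv2.inRange(hsv,(100,120,60),(125,255,255)); k=np.zeros_like(m);x0,y0,x1,y1=box;k[y0:y1,x0:x1]=1;m*=k
    P=pts(n,A['d']); q=P[m>0]; print(n,m.astype(bool).sum(),np.round(q.min(0),3),np.round(q.max(0),3))
    v,u=np.where(m>0); W=plane(n,np.c_[u,v],.03)
    if n=='top':
        for r in range(y0,y1): print(r,''.join('#' if x else '.' for x in m[r,x0:x1]))
    h=cv2.convexHull(np.c_[u,v].astype(np.float32))[:,0]; print(np.round(np.c_[h,plane(n,h,.03)[:,:2]],3).tolist())
    red=cv2.inRange(hsv,(0,130,70),(6,255,255))|cv2.inRange(hsv,(172,130,70),(180,255,255))
    k[:]=0
    if n=='top':k[185:225,230:290]=1
    else:k[165:225,245:310]=1
    red*=k; v,u=np.where(red>0); print('red',np.round(np.c_[u,v,P[red>0]],3)[::max(1,len(u)//14)].tolist())
T_=pts('top',T['d']); Q=T_[190:225,232:290].reshape(-1,3); Q=Q[Q[:,2]>.1]; print('cardtop',len(Q),np.round(Q[np.argsort(Q[:,1])][::max(1,len(Q)//12)],3).tolist())
E
```

```text
top 117 [ 0.508 -0.406 -0.   ] [ 0.574 -0.316  0.034]
215 ..................................................
216 ..................................................
217 ..................................................
218 ..................................................
219 ..................................................
220 ..................................................
221 ..................................................
222 ..................................................
223 ..................................................
224 ............................#.....................
225 ...........................##.....................
226 ..........................##......................
227 .........................##.......................
228 ........................##........................
229 ......................###.........................
230 .....................###..........................
231 ....................###...........................
232 ...................###............................
233 .................###..............................
2
[... 1343 characters left out ...]
d [[271.0, 212.0, 0.602, -0.067, 0.09], [273.0, 213.0, 0.6, -0.073, 0.08]]
side 73 [ 0.508 -0.389  0.021] [ 0.568 -0.32   0.036]
[[391.0, 274.0, 0.526, -0.389], [389.0, 274.0, 0.524, -0.384], [377.0, 273.0, 0.516, -0.355], [368.0, 272.0, 0.51, -0.333], [363.0, 271.0, 0.508, -0.32], [367.0, 269.0, 0.517, -0.328], [375.0, 266.0, 0.533, -0.345], [394.0, 260.0, 0.568, -0.386]]
red []
cardtop 78 [[0.6, -0.075, 0.122], [0.602, -0.066, 0.126], [0.608, -0.058, 0.125], [0.517, -0.057, 1.263], [0.608, -0.052, 0.12], [0.613, -0.043, 0.128], [0.614, -0.034, 0.11], [0.619, -0.026, 0.123], [0.624, -0.017, 0.124], [0.623, -0.011, 0.104], [0.627, -0.003, 0.123], [0.632, 0.008, 0.126], [0.635, 0.017, 0.127]]
```

View pics/crop.png

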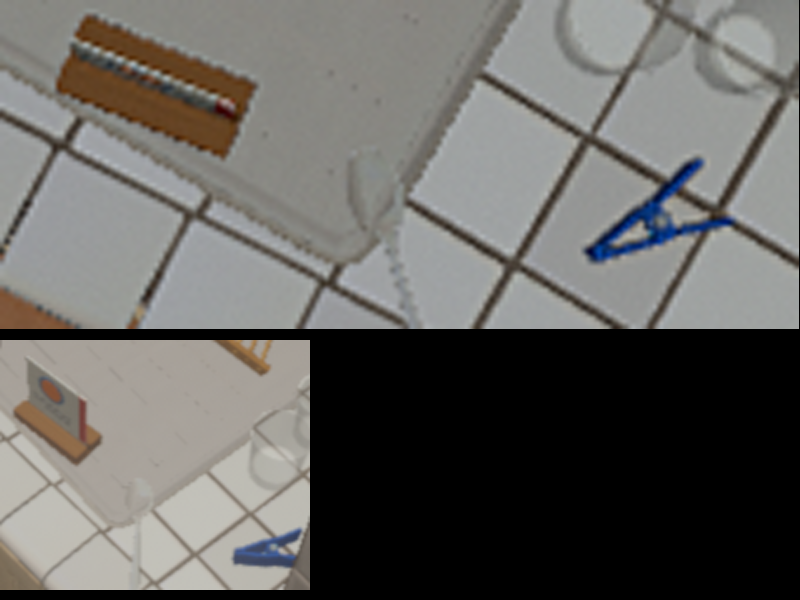

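The crop shows the clip's jaw tips at about (352,244) px in the top view. Its handle ends are at (373,224) and (380,237), and its pin at (365,237). The card's red end is at about (273,213) on its stand. Drinking glasses stand near (355,196) and (382,200), and a clear spoon lies between the card and the clip.

```bash
python3 - <<'E'
from h import *
T=np.load('top0.npz'); hsv=cv2.cvtColor(T['p'],cv2.COLOR_RGB2HSV); P=pts('top',T['d'])
m=cv2.inRange(hsv,(5,110,60),(22,255,255)); k=np.zeros_like(m);k[185:228,232:290]=1;m*=k
m=cv2.morphologyEx(m,cv2.MORPH_CLOSE,np.ones((7,7)))
c=max(cv2.findContours(m,cv2.RETR_EXTERNAL,cv2.CHAIN_APPROX_NONE)[0],key=cv2.contourArea)
W=plane('top',c[:,0],.024)[:,:2]; r=cv2.minAreaRect((W*1000).astype(np.float32)); print('stand',r)
Q=P[190:225,232:290].reshape(-1,3); Q=Q[(Q[:,2]>.112)&(Q[:,2]<.14)]; l=cv2.fitLine(Q[:,:2].astype(np.float32),cv2.DIST_HUBER,0,.01,.01).ravel(); s=(Q[:,:2]-l[2:])@l[:2]
print('card',l,l[2:]+l[:2]*s.min(),l[2:]+l[:2]*s.max(),Q[:,2].mean())
for n,uv in(('pin',(364.8,237.2)),('tips',(351.5,244)),('h1',(373,224)),('h2',(380,236.5))): print(n,plane('top',uv,.03).round(4))
# glasses heights around
Z=(P[180:240:3,335:405:3,2]*1000).round().astype(int)
print(plane('top',[(335,180),(405,237)],.05).round(3)); print(Z)
E
```

```text
stand ((618.14697265625, -24.70721435546875), (120.49148559570312, 52.49089431762695), 68.71632385253906)
card [ 0.36149025  0.9323759   0.6198991  -0.02386609] [ 0.60007956 -0.07498574] [0.63898203 0.02535367] 0.12317552366094994
pin [[ 0.533  -0.3582  0.03  ]]
tips [[ 0.5114 -0.3169  0.03  ]]
h1 [[ 0.5742 -0.3838  0.03  ]]
h2 [[ 0.5359 -0.4055  0.03  ]]
[[ 0.706 -0.261  0.05 ]
 [ 0.535 -0.477  0.05 ]]
[[   9    5    0   -1   -2   -2   90   75   72   79   91   -2    3    0
     4    3   -1    1    0    0   51    7   17   26]
 [   4    4    0    1   -2   68   34   35   41   54   67   83    1   -2
    -2   -4 1263   -5    0    0   -5    2   47    4]
 [   5    1    0    1   90   13   12   11   14   32   49   72   90    2
     3    1    6   96   93   94   92   -1    3   -3]
 [   2   -2   -4    6    9   10    6   11    9   17   37   51   79    4
    -1   92   59   59   58   69   82   92    0    2]
 [  -3    1    2   42   13   10   11   17   13   16   24   53   77    0
    42   29   25   27   41   50   67   85   95    4]
 [   4   -2   -3   41   90   13   11    6   15   16   27   51   81  
[... 1107 characters left out ...]
2    1    1    1    0
    -2   -2   -1   -4    5   -1    2    0    6   45]
 [   2    2    4   -3   -2   -2   -3   -2   -4   -2    2    3   24   -2
    -1    5   -2   -3    3    1   -1    1   15   41]
 [  -1   -7   -2    0   -1    5   -1    0   -3    2    1   24   -1   -1
     2   -4    2   -1    3    2    1    2    5   28]
 [   0   -2    0   -1    0   -1   -2   -2   -2    3   32    1   -4    0
     1   -4   -2   -2   -3    0    4   -1    3    1]
 [   2   -1   -3    3    0   -5   -4    6    5   28   27   -1    1    1
    -4   -1   -1   -2   -1   -2   -1    0    1    0]
 [  -2    3    0    5    6   -1   -2    8   34    9   27   30    2   28
    31   30    0   -3    0    0    7    2    6    2]]
```

Call:
drive_tool:
  plan: [0.8,0,0,0,0,0,0.057,0.8,0,0,0,0,0,0.057,0.8,0,0,0,0,0,0.057,0.8,0,0,0,0,0,0.057,0.8,-1,-0.125,0,0,0,0,0.8,-1,-0.125,0,0,0,0,0.8,-1,-0.125,0,0,0,0,0.8,-1,-0.125,0,0,0,0,0.8,-1,-0.125,0,0,0,0,0.8,-1,-0.125,0,0,0,0,0.8,-1,-0.125,0,0,0,0,0.8,-1,-0.125,0,0,0,0]

```text
clock: 1.6
eef_pos: [0.2488, 0.3655, 0.2315]
orientation: [[-0.484, 0.875, 0.0], [0.875, 0.484, 0.0], [0.0, 0.0, -1.0]]
contact_force: [0.9, 0.5, -0.0]
grip_width: 0.796
gripper_force: 0.0
```

Call:
drive_tool:
  plan: [0.8,-1,-0.125,0,0,0,0,0.8,-1,-0.125,0,0,0,0,0.8,-1,-0.125,0,0,0,0,0.8,-1,-0.125,0,0,0,0,0.8,-1,-0.125,0,0,0,0,0.8,-1,-0.125,0,0,0,0,0.8,-1,-0.125,0,0,0,0,0.8,-1,-0.125,0,0,0,0,0.8,-1,-0.125,0,0,0,0,0.8,-1,-0.125,0,0,0,0,0.8,-1,-0.125,0,0,0,0,0.8,-1,-0.125,0,0,0,0]

```text
clock: 3.1
eef_pos: [0.338, 0.1411, 0.2314]
orientation: [[-0.484, 0.875, 0.001], [0.875, 0.484, 0.0], [-0.0, 0.001, -1.0]]
contact_force: [-0.0, -0.2, 0.5]
grip_width: 0.796
gripper_force: 0.0
```

Call:
drive_tool:
  plan: [0.8,-1,-0.125,0,0,0,0,0.8,-1,-0.125,0,0,0,0,0.8,-1,-0.125,0,0,0,0,0.8,-1,-0.125,0,0,0,0,0.8,-1,-0.125,0,0,0,0,0.8,-1,-0.125,0,0,0,0,0.8,-1,-0.125,0,0,0,0,0.8,-1,-0.125,0,0,0,0,0.8,-1,-0.125,0,0,0,0,0.8,-1,-0.125,0,0,0,0,0.8,-1,-0.125,0,0,0,0,0.8,-1,-0.125,0,0,0,0]

```text
clock: 4.6
eef_pos: [0.428, -0.0834, 0.2314]
orientation: [[-0.483, 0.875, 0.0], [0.875, 0.483, -0.0], [-0.0, 0.0, -1.0]]
contact_force: [-0.3, 0.1, -0.2]
grip_width: 0.799
gripper_force: 0.0
```

Call:
drive_tool:
  plan: [0.8,-1,-0.125,0,0,0,0,0.8,-1,-0.125,0,0,0,0,0.8,-1,-0.125,0,0,0,0,0.8,-1,-0.125,0,0,0,0,0.8,-1,-0.125,0,0,0,0,0.8,-1,-0.125,0,0,0,0,0.8,-1,-0.125,0,0,0,0,0.8,-1,-0.125,0,0,0,0,0.8,-1,-0.125,0,0,0,0,0.8,-1,-0.125,0,0,0,0,0.8,-1,-0.125,0,0,0,0,0.8,-0.5,-0.1,0,0,0,0]

```text
clock: 6.1
eef_pos: [0.5137, -0.2991, 0.231]
orientation: [[-0.483, 0.876, -0.0], [0.876, 0.483, 0.0], [0.0, -0.0, -1.0]]
contact_force: [0.5, -0.1, 0.2]
grip_width: 0.798
gripper_force: 0.0
```

Call:
drive_tool:
  plan: [0.8,-1,-0.13,0.5,0,0,0,0.8,-1,-0.13,0.5,0,0,0,0.8,-1,-0.13,0.5,0,0,0,0.8,-1,-0.13,0.5,0,0,0,0.8,-0.4,-0.03,0.5,0,0,0,0.8,0,0,0,0,0,0]

```text
clock: 6.85
eef_pos: [0.5458, -0.3801, 0.1796]
orientation: [[-0.483, 0.876, -0.002], [0.876, 0.483, 0.002], [0.003, -0.001, -1.0]]
contact_force: [-0.9, 0.3, -0.5]
grip_width: 0.803
gripper_force: 0.0
```

```bash
python3 - <<'E'
from h import *
o=get_obs(); print(o['eef_pos'])
p,_=snap('top','t1'); q,_=snap('side','s1')
a=cv2.resize(p[185:275,310:420],None,fx=5,fy=5,interpolation=cv2.INTER_CUBIC)[:,:,::-1][:,:550]
b=cv2.resize(q[200:300,340:420],None,fx=3,fy=3)[:,:,::-1]
im=np.zeros((460,800,3),np.uint8); im[:450,:550]=a; im[:300,555:795]=b; cv2.imwrite('pics/c1.png',im)
E
```

```text
[ 0.54579621 -0.3801121   0.1796136 ]
```

View pics/c1.png

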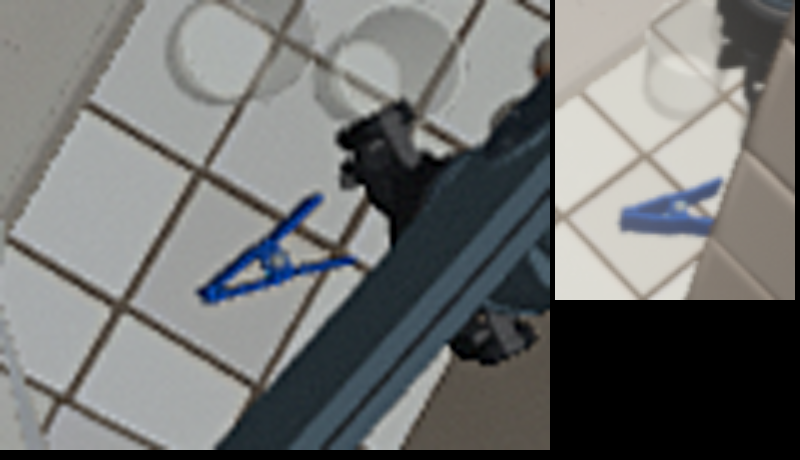

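The open fingers are at about (385,215) and (408,252) px in the top view. They straddle the handles, with the clip undisturbed and the glasses just above left.

Call:
drive_tool:
  plan: [0.8,-0.2,0,1,0,0,0,0.8,0,0,1,0,0,0,0.8,0,0,1,0,0,0,0.8,0,0,0,0,0,0]

```text
clock: 7.45
eef_pos: [0.547, -0.3822, 0.1187]
orientation: [[-0.484, 0.875, -0.003], [0.875, 0.484, 0.003], [0.004, -0.001, -1.0]]
contact_force: [0.5, 0.2, -0.4]
grip_width: 0.797
gripper_force: 0.0
```

Call:
drive_tool:
  plan: [0.8,-0.25,0,1,0,0,0,0.8,0,0,1,0,0,0,0.8,0,0,1,0,0,0,0.8,0,0,1,0,0,0,0.8,0,0,0.9,0,0,0,0.8,0,0,0,0,0,0,0.8,0,0,0,0,0,0]

```text
clock: 8.32
eef_pos: [0.551, -0.3884, 0.0238]
orientation: [[-0.484, 0.875, 0.001], [0.875, 0.484, -0.001], [-0.001, 0.0, -1.0]]
contact_force: [0.3, 0.1, 0.1]
grip_width: 0.801
gripper_force: 0.0
```

```bash
python3 - <<'E'
from h import *
o=get_obs(); print(o['eef_pos'])
p,_=snap('top','t2')
cv2.imwrite('pics/c2.png',cv2.resize(p[185:275,310:420],None,fx=5,fy=5,interpolation=cv2.INTER_CUBIC)[:,:,::-1])
E
```

```text
[ 0.55099126 -0.38844399  0.02382654]
```

View pics/c2.png

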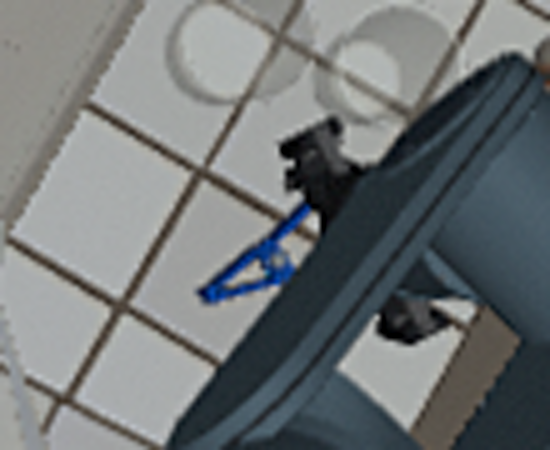

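The finger tops, at about (310,155) and (410,315) in the crop, straddle the handles and clear the glass. Next I lower and close.

Call:
drive_tool:
  plan: [0.8,0,0,0.9,0,0,0,0.8,0,0,0,0,0,0,0.2,0,0,0,0,0,0,0,0,0,0,0,0,0,0,0,0,0,0,0,0,0,0,0,0,0,0,0,0,0,0,0,0,0,0]

```text
clock: 9.25
eef_pos: [0.552, -0.3894, 0.0079]
orientation: [[-0.484, 0.875, 0.003], [0.875, 0.484, -0.003], [-0.005, 0.001, -1.0]]
contact_force: [0.4, -0.4, 8.5]
grip_width: 0.237
gripper_force: 60.5
```

Call:
drive_tool:
  plan: [0,0,0,-0.5,0,0,0,0,0,0,-1,0,0,0,0,0,0,-1,0,0,0,0,0,0,-1,0,0,0,0,0,0,-1,0,0,0,0,0,0,-1,0,0,0,0,0,0,0,0,0,0]

```text
clock: 10.12
eef_pos: [0.5518, -0.3891, 0.1186]
orientation: [[-0.484, 0.875, 0.004], [0.875, 0.484, -0.004], [-0.005, 0.002, -1.0]]
contact_force: [-0.1, -0.8, -0.7]
grip_width: 0.241
gripper_force: 59.6
```

```bash
python3 - <<'E'
from h import *
o=get_obs(); print(o['eef_pos'],o['grip_width'],o['gripper_force'])
p,_=snap('top','t3'); q,_=snap('side','s3')
a=cv2.resize(p[185:275,310:420],None,fx=5,fy=5,interpolation=cv2.INTER_CUBIC)[:,:,::-1]
b=cv2.resize(q[200:300,340:420],None,fx=3,fy=3)[:,:,::-1]
im=np.zeros((460,800,3),np.uint8); im[:450,:550]=a; im[:300,555:795]=b; cv2.imwrite('pics/c3.png',im)
E
```

```text
[ 0.55182352 -0.38912683  0.11863531] 0.24138737492684198 59.56956446170807
```

View pics/c3.png

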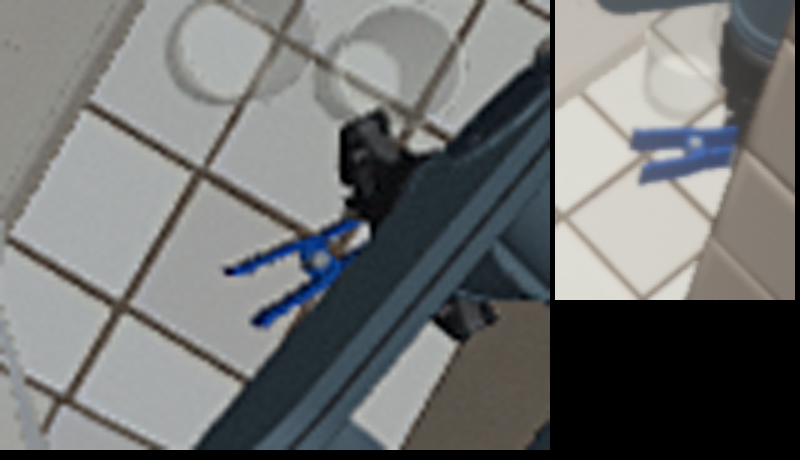

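The clip is lifted and gaping: its jaw tips are at (228,271) and (260,322) in the crop and its pin at (321,260). The side view confirms it is level in the grip.

```bash
python3 - <<'E'
from h import *
o=get_obs(); R=np.array(o['orientation']);t=np.array(o['eef_pos'])
px=lambda x,y:(310+(x+.5)/5-.5,185+(y+.5)/5-.5)
for z in(.1186+.022,):
  for n,c in(('pin',(321,260)),('a',(228,271)),('b',(258,323))):
    w=plane('top',px(*c),z)[0]; print(n,w.round(4),((w-t)@R*1000).round(1))
P=pts('top',np.load('t3.npz')['d']); p=np.load('t3.npz')['p']; hsv=cv2.cvtColor(p,cv2.COLOR_RGB2HSV); m=cv2.inRange(hsv,(105,170,60),(122,255,255)); m[:, :350]=0;m[:230]=0;m[252:]=0;m[:,376:]=0
print(np.percentile(P[m>0][:,2],[10,50,90]))
E
```

```text
pin [ 0.5336 -0.3567  0.1406] [ 35.6   0.3 -24.9]
a [ 0.5267 -0.304   0.1406] [ 85.   19.7 -24.9]
b [ 0.4978 -0.321   0.1406] [ 84.1 -13.8 -24.9]
[0.13413693 0.13948279 0.14282584]
```

Call:
drive_tool:
  plan: [0,0.5,0.25,0,0,0,0,0,1,0.55,0,0,0,0,0,1,0.55,0,0,0,0,0,1,0.55,0,0,0,0,0,1,0.55,0,0,0,0,0,1,0.55,0,0,0,0,0,1,0.55,0,0,0,0,0,1,0.55,0,0,0,0,0,0.8,0.55,0,0,0,0,0,0.3,0.15,0,0,0,0,0,0,0,0,0,0,0]

```text
clock: 11.6
eef_pos: [0.5516, -0.1908, 0.1154]
orientation: [[-0.484, 0.875, 0.0], [0.875, 0.484, -0.0], [-0.0, -0.0, -1.0]]
contact_force: [0.5, 0.3, -1.4]
grip_width: 0.234
gripper_force: 59.5
```

Call:
drive_tool:
  plan: [0,0,0,0,0,0,0.055,0,0,0,0,0,0,0.055,0,0,0,0,0,0,0.055,0,0,0,0,0,0,0.055,0,0,0,0,0,0,0.055,0,0,0,0,0,0,0,0,0,0,0,0,0,0]

```text
clock: 12.48
eef_pos: [0.5514, -0.1916, 0.1153]
orientation: [[0.349, 0.937, -0.0], [0.937, -0.349, -0.0], [-0.0, 0.0, -1.0]]
contact_force: [-0.4, -1.3, -0.0]
grip_width: 0.234
gripper_force: 59.5
```

Call:
drive_tool:
  plan: [0,0,0,0.9,0,0,0.004,0,0,0,0.9,0,0,0,0,0,0,0,0,0,0,0,0,0,0,0,0,0]

```text
clock: 12.98
eef_pos: [0.5518, -0.1913, 0.0799]
orientation: [[0.362, 0.932, 0.001], [0.932, -0.362, -0.0], [-0.0, 0.001, -1.0]]
contact_force: [-0.2, -0.9, 0.3]
grip_width: 0.235
gripper_force: 59.5
```

```bash
cat > look.py <<'E'
from h import *; import sys
tag=sys.argv[1]
o=get_obs(); print(o['eef_pos'],np.round(o['orientation'],3).tolist(),o['clock'])
p,d=snap('top','t'+tag); q,e=snap('side','s'+tag)
a=cv2.resize(p[180:260,230:340],None,fx=5,fy=5,interpolation=cv2.INTER_CUBIC)[:,:,::-1]
b=cv2.resize(q[160:260,245:325],None,fx=3,fy=3,interpolation=cv2.INTER_CUBIC)[:,:,::-1]
im=np.zeros((460,800,3),np.uint8); im[:400,:550]=a; im[:300,555:795]=b; cv2.imwrite(f'pics/c{tag}.png',im)
E
python3 look.py 4
```

```text
[ 0.55182674 -0.19134219  0.07989312] [[0.362, 0.932, 0.001], [0.932, -0.362, -0.0], [-0.0, 0.001, -1.0]] 12.975
```

View pics/c4.png

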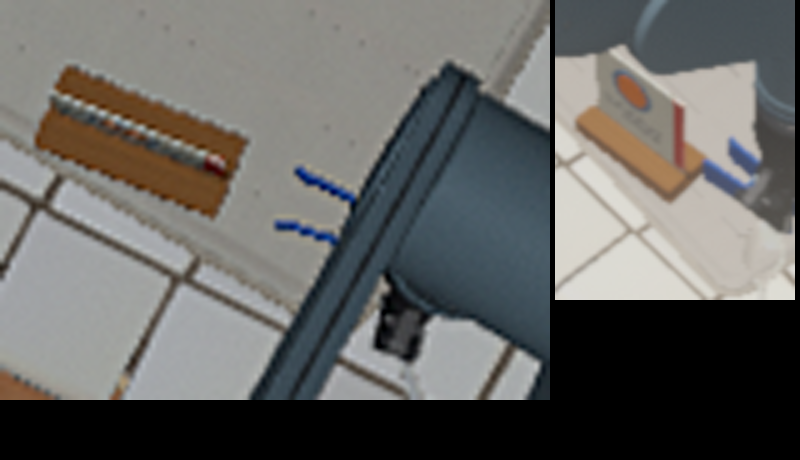

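The two jaw tips are at (297,170) and (277,226) in the crop, just short of the card's red end at (225,168). Next I check the lateral alignment in the card frame.

```bash
cat > meas.py <<'E'
from h import *; import sys
tag=sys.argv[1]; T=np.load(f't{tag}.npz'); P=pts('top',T['d']); hsv=cv2.cvtColor(T['p'],cv2.COLOR_RGB2HSV)
o=get_obs(); R=np.array(o['orientation']); t=np.array(o['eef_pos'])
Q=P[190:225,232:280].reshape(-1,3); Q=Q[(Q[:,2]>.112)&(Q[:,2]<.14)]
l=cv2.fitLine(Q[:,:2].astype(np.float32),cv2.DIST_HUBER,0,.01,.01).ravel(); d=l[:2]*np.sign(l[1]); n=np.array([d[1],-d[0]])
s=(Q[:,:2]-l[2:])@d; e=l[2:]+d*s.min(); print('dir',d,np.degrees(np.arctan2(d[1],d[0])),'edge',e)
# card top line from pixels bright between, ray cast to z=.125
m=cv2.inRange(hsv,(105,130,50),(125,255,255)); m[:205]=0; m[235:]=0; m[:,:250]=0; m[:,305:]=0
N,L,st,_=cv2.connectedComponentsWithStats(m)
for i in range(1,N):
    if st[i,4]<6: continue
    v,u=np.where(L==i); w=plane('top',np.c_[u,v],t[2]+.022)[:,:2]; r=np.c_[(w-e)@d,(w-e)@n]*1000
    print('jaw',st[i,4],'along max',r[:,0].max().round(1),'tip lat',r[r[:,0]>r[:,0].max()-8,1].mean().round(1), 'all lat',r[:,1].min().round(1),r[:,1].max().round(1),'z',np.median(P[v,u,2]).round(3))
print('tcp in card',((t[:2]-e)@d*1000).round(1),((t[:2]-e)@n*1000).round(1))
E
python3 meas.py 4
python3 - <<'E'
from h import *
S=np.load('s4.npz'); hsv=cv2.cvtColor(S['p'],cv2.COLOR_RGB2HSV); P=pts('side',S['d'])
m=cv2.inRange(hsv,(0,120,60),(8,255,255))|cv2.inRange(hsv,(170,120,60),(180,255,255)); m[:, :280]=0;m[:,:300]; m[:,295:]=0; m[:190]=0;m[222:]=0
v,u=np.where(m>0)
for r in sorted(set(v))[::3]: 
    k=u[v==r].max(); print(r,k,P[r,k].round(4),P[r,u[v==r].min()].round(4))
b=cv2.inRange(hsv,(105,130,50),(125,255,255)); b[:,:288]=0;b[:,316:]=0;b[:200]=0;b[230:]=0
N,L,st,c=cv2.connectedComponentsWithStats(b)
for i in range(1,N):
    if st[i,4]>8:
        y,x=np.where(L==i); W=P[y,x]; o=get_obs(); print(st[i,:5],'tool',((W-o['eef_pos'])@o['orientation']*1000).min(0).round(),((W-o['eef_pos'])@o['orientation']*1000).max(0).round())
E
```

```text
dir [0.35578665 0.9345672 ] 69.15833 edge [ 0.6005447  -0.07522425]
jaw 19 along max -42.4 tip lat 10.5 all lat 7.0 12.5 z 0.1
jaw 15 along max -42.3 tip lat -21.1 all lat -22.6 -16.2 z 0.1
tcp in card -125.8 -4.0
196 286 [ 0.598  -0.0724  0.1166] [ 0.5977 -0.0697  0.1156]
199 286 [ 0.5963 -0.0731  0.1056] [ 0.5988 -0.0693  0.1004]
202 286 [ 0.5963 -0.0731  0.0918] [ 0.597  -0.07    0.0893]
205 286 [ 0.5963 -0.0732  0.0779] [ 0.6009 -0.0685  0.0693]
208 287 [ 0.5972 -0.0758  0.0639] [ 0.5968 -0.0701  0.0613]
211 286 [ 0.5976 -0.0728  0.0473] [ 0.5981 -0.0697  0.0449]
214 286 [ 0.5947 -0.0739  0.0371] [ 0.5947 -0.0739  0.0371]
```

Call:
drive_tool:
  plan: [0,0.5,0.2,0.1,0,0,0,0,0.6,0,0,0,0,0,0,0.4,0,0,0,0,0,0,0,0,0,0,0,0,0,0,0,0,0,0,0]

```text
clock: 13.7
eef_pos: [0.5661, -0.1644, 0.0773]
orientation: [[0.363, 0.932, -0.0], [0.932, -0.363, -0.0], [-0.0, -0.0, -1.0]]
contact_force: [-0.1, 0.6, 0.3]
grip_width: 0.235
gripper_force: 59.5
```

```bash
python3 look.py 5; python3 meas.py 5
```

```text
[ 0.56608491 -0.16441993  0.07730146] [[0.363, 0.932, -0.0], [0.932, -0.363, -0.0], [-0.0, -0.0, -1.0]] 13.7
dir [0.35724166 0.934012  ] 69.0691 edge [ 0.6004515  -0.07517467]
jaw 16 along max -12.7 tip lat 14.7 all lat 10.7 16.7 z 0.097
jaw 13 along max -12.7 tip lat -17.0 all lat -18.5 -13.7 z 0.092
tcp in card -95.9 -0.2
```

View pics/c5.png

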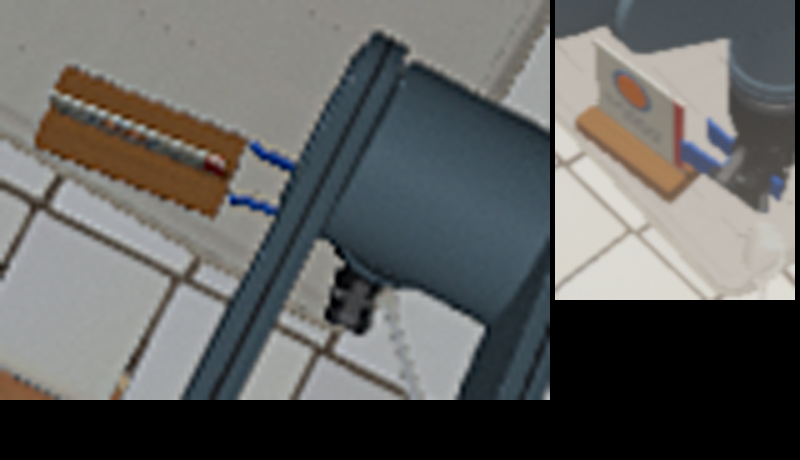

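The jaws straddle the card's line: tips at (250,145) and (230,200) in the crop, with the red end at (215,162) between them. They are centred to about 1 mm, so I advance about 33 mm.

Call:
drive_tool:
  plan: [0,0.4,0,0,0,0,0,0,0.5,0,0,0,0,0,0,0.5,0,0,0,0,0,0,0.25,0,0,0,0,0,0,0,0,0,0,0,0,0,0,0,0,0,0,0,0,0,0,0,0,0,0]

```text
clock: 14.68
eef_pos: [0.578, -0.1341, 0.0773]
orientation: [[0.364, 0.932, -0.0], [0.932, -0.364, -0.0], [-0.0, 0.0, -1.0]]
contact_force: [-0.2, 1.3, -0.3]
grip_width: 0.237
gripper_force: 59.5
```

```bash
python3 look.py 6; python3 meas.py 6
```

```text
[ 0.57801208 -0.13405625  0.07732102] [[0.364, 0.932, -0.0], [0.932, -0.364, -0.0], [-0.0, 0.0, -1.0]] 14.675
dir [0.3590404 0.933322 ] 68.95872 edge [ 0.60272464 -0.06914267]
jaw 10 along max 12.3 tip lat 15.3 all lat 12.4 17.8 z 0.098
jaw 10 along max 12.2 tip lat -16.1 all lat -18.5 -11.5 z 0.098
jaw 7 along max -27.3 tip lat -9.3 all lat -14.1 -4.9 z 0.449
tcp in card -69.5 0.2
```

View pics/c6.png

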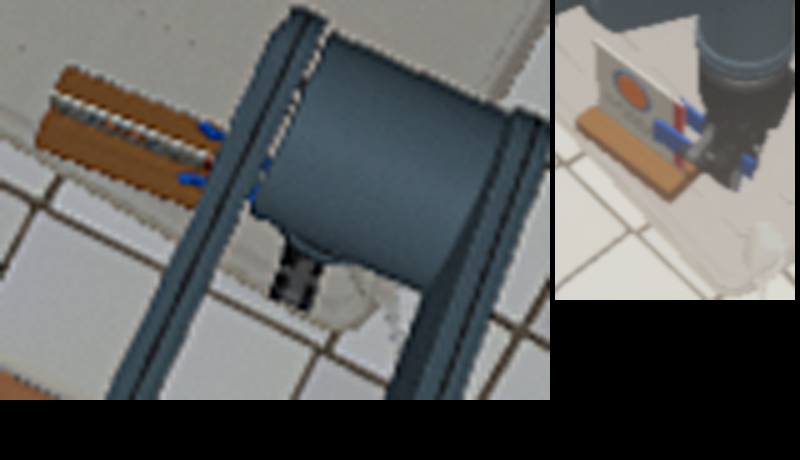

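The jaw tips, at (210,130) and (190,180) in the crop, sit one on each side of the card. They reach about 20 mm past the edge, are centred to within 1 mm, and there is no contact force.

```bash
python3 -c "
from station import *
print(get_obs()['contact_force'],hand_in())"
```

```text
the job is handed in; nothing more can be done
[ 0.19726076  0.51353998 -0.71781544] None
```

The clip is held squeezed open and still around the card's red-striped edge, with the jaw tips about 20 mm past it on each side and no sign of contact. I handed the job in at about 15 s on the clock.

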